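Mark the sample tag with the sprung punch

ROBOT

A 6-joint arm with a two-finger parallel gripper is mounted at the origin on the work surface. World frame = base frame: x ahead of the robot, y to its left, z up, the work surface at z = 0. Lengths are in mm, angles in degrees, forces in N, time in s.
With the tool pointing down it reaches from about 300 to 750 mm from the base axis. Payload 8.5 kg.
Tool frame: the origin (TCP) lies midway between the tips of the shut fingers; the grasp point (between the pads) lies 19 mm behind it; z points along the fingers, y is the line along which they close (so a half turn about z gives the same grasp; the last joint's range is limited). The gripper opens to 88 mm and grips with 3 to 60 N. Pads are 18 mm wide; open, the fingers measure 123 mm over their backs; the gripper's body (75 mm by 187 mm) begins 45 mm behind the grasp point.
Start: joints at [55.846, 21.807, 74.336, -0, 83.858, -12.336], TCP at [204.405, 510.587, 215.248] pointing down, gripper open.
Joint ranges: [-178.18, 178.18], [-50.72, 133.34], [12.68, 142.11], [-81.47, 261.47], [9.98, 163.14], [-165.26, 165.26]. Speed limits (degrees/s): [136.94, 136.94, 180, 180, 180, 180].

INTERFACE

Orientations are given as a 3x3 rotation matrix whose columns are the frame's x, y, z axes.
In Python, from cell import r, hand, kinematics, imaging gives the robot as it stands. The module is installed in compiled form; this text tells all that it offers. Calls block until the motion is done:
- r.reach(position, orientation): joint-space move of the TCP to a pose.
- r.movel(position, rate=150, frame=None): straight line of the TCP; frame=None keeps the orientation; rate is the mean speed in mm/s.
- r.movej(angles): joint-space move.
- hand.gripper_open() and hand.grasp(f_grip=None): open the fingers fully, or close them until they stop; f_grip is the grip in N (None keeps the last).
- r.hold(seconds).
- kinematics.solve_ik(position, orientation): joint angles nearest the present ones, or None.
- r.state(): the state.
- imaging.get_image(name): name is "scene" or "top"; returns (picture, depth): 480x640x3 uint8, red, green, blue; 480x640 float32, mm along the optical axis (not along the pixel's ray), 0 where there is no reading.
- imaging.camera_model(name): a dict with "K" (3x3 intrinsics, pixels), "k1" (the pictures are not rectified: a ray, as slopes to the right and down, at radius r is drawn at 1 + k1 r^2 times it, then the intrinsics apply), "R" (3x3) and "t" (3): a world point X has camera coordinates R X + t. Camera axes: x right, y down, z forward; pixel columns grow to the right and rows downward; lengths in mm; the calibration is good to about 2 mm. A picture is of the moment at which its call begins. camera_model takes no time and is no camera call.
A pose or a line that the arm cannot do raises r.IKError and nothing moves.
- r.finish_job(): hands the job in; it is judged then, once.
The state is a dict: "clock": time; "qpos": joint angles; "joint_vel": joint speeds; "effort": joint torques, N m; "position": TCP position; "ee_rot": TCP orientation; "force": force on the tool from outside, world axes, zero at the start; "ft_torque": the same for the moment, N m; "gripper_width": finger opening in mm; "gripper_force": force on a finger pad.
Only numpy, scipy, OpenCV 4.12 (cv2) and the standard library are available. Lean on these libraries where they do the work, as an engineer would, in place of code of your own. Each camera call takes 0.05 s, during which the arm holds its last target. There are 200 camera calls.

TASK

On the bread-testing bench, mark the metal sample tag: take the mallet by its handle and, holding it, bring the face of its head down on the capped pin of the bench punch that has the tag in it, driving the pin right down or nearly so. Leave the empty punch alone. Then let the pin spring back up and stand the mallet on the bench again, on its head with the handle level, and let go.

Things in the scene. Friction and masses are not known exactly. Their poses are not given: they have to be found in the camera images.
- mallet_grip (a point): Middle of the mallet's pale wooden handle (flat-sided, 18 mm wide, 24 mm high, 140 mm long), 65 mm from the head's axis; the free end is 95 mm behind. At the start the mallet stands on its head with the handle level, this point 35 mm above the bench. Axes: x along the handle to the head, y across it, z up. Mallet about 0.28 kg, mostly in the head
- mallet_face (a point): Centre of the lower flat face of the mallet's head (black rubber cylinder with a steel band, diameter 50 mm, 70 mm tall, upright): the face it stands on and strikes with. It lies 65 mm along +x and 35 mm down from mallet_grip; same axes
- tag_punch_cap (a point): Centre of the top of the punch pin's round steel cap (diameter 34 mm, 10 mm thick), 130 mm above the bench when up; moves with the pin. Fixed grey C-shaped stand on a dark base 115 x 130 mm, 12 mm high, with a bare aluminium tag 36 x 116 mm lying across it (along y) under the pin. Only pin and cap are higher than 100 mm. Axes: z up, x from pin to column
- tag_punch (a joint): How far the pin of the punch with the tag is pushed down, m: 0 up, 0.016 at its stop where it meets the tag. A spring returns it; pushing takes about 1 N at the top and 6 N at the bottom
- empty_punch (a joint): How far the pin of the other punch is pushed down, m: 0 up, 0.016 at its stop; sprung alike. A stand of the same form but lower (cap top 110 mm above the bench), with a square 30 mm cap and no tag, at least 180 mm from the punch with the tag, centre to centre

How it is judged (in metres and radians):
On the way:
1. The held mallet's face drives the pin of the punch with the tag at least 11 mm down (value of joint tag_punch above 0.011 m and distance between mallet_face and tag_punch_cap below 0.025 m and contact force between the fingers and mallet above 1 N), for 0.02 s.
At the end, for the whole second after the job is handed in: The pin of the punch with the tag has sprung back up (within 3 mm), and the mallet stands released and at rest anywhere on the bench, on the face it stood on at first (face within 8 mm of the bench, handle level within about 10 degrees) (value of joint tag_punch below 0.003 m and height (world z) of mallet_face below 0.008 m and angle between mallet_face's own z axis and vertical below 0.17 rad and height (world z) of mallet_grip above 0.02 m and linear speed of mallet below 0.02 m/s); the robot touches nothing.
It fails at once if The pin of the empty punch is pushed down more than 4 mm (value of joint empty_punch above 0.004 m).
It also fails if it takes over 48 s, if anything falls off the work surface, if the arm or the gripper's body presses on something with over 40 N, if the wrist force passes 120 N, or if a joint passes its speed limit or range.

## Working session

There is one attempt and no reset: what is moved stays moved. The work goes in short steps, each a Python script; the robot and the scene stay as the last script left them, time stands still between calls to the robot, and variables do not carry over. Pictures are saved under pics/ and viewed, at most 10 in all, crops included, and the job is handed in when it is done.

```bash
mkdir -p pics; cat > h.py <<'E'
import numpy as np, cv2
from cell import r, hand, kinematics, imaging
def cloud(name):
    img,d=imaging.get_image(name); m=imaging.camera_model(name)
    K=np.array(m["K"],float);R=np.array(m["R"]);t=np.array(m["t"]);k1=m["k1"]
    v,u=np.mgrid[0:480,0:640]
    xd=(u-K[0,2])/K[0,0]; yd=(v-K[1,2])/K[1,1]
    x,y=xd.copy(),yd.copy()
    for _ in range(15):
        s=1+k1*(x*x+y*y); x=xd/s; y=yd/s
    P=np.stack([x*d,y*d,d],-1)
    W=(P-t)@R
    W[d==0]=np.nan
    return img,d,W
def save(img,n): cv2.imwrite(f"pics/{n}.png",img[...,::-1])
E
python3 - <<'E'
from h import *
out=[]
for n in("scene","top"):
    i,d,W=cloud(n); save(i,n+"0"); np.savez(n+"0.npz",i=i,W=W)
    m=imaging.camera_model(n); print(n,-np.array(m["R"]).T@np.array(m["t"]),m["K"],m["k1"],(d>0).mean())
print(r.state())
E
```

```text
scene [1289.57524065  -95.69283936  632.86189823] [[479.59151066   0.         320.7599624 ]
 [  0.         479.59151066 241.53420469]
 [  0.           0.           1.        ]] -0.05395342746597553 0.996162109375
top [ 346.6501248   -17.77954606 1158.69131756] [[516.07706467   0.         314.86712444]
 [  0.         516.07706467 236.91055623]
 [  0.           0.           1.        ]] -0.10508056607698403 0.9959375
{'clock': 0.1, 'qpos': array([ 5.58454731e+01,  2.18378219e+01,  7.43752636e+01, -2.70147119e-03,
        8.38575011e+01, -1.23345663e+01]), 'joint_vel': array([ 0.04533667, -0.02527432, -0.20244357,  0.00543848, -0.04373525,
        0.1304072 ]), 'effort': array([ 3.19715931e-03, -4.38652146e+01, -2.24909753e+01,  7.14458688e-02,
        3.42004909e-02, -9.58410396e-05]), 'position': array([204.28824357, 510.38016178, 214.72334107]), 'ee_rot': array([[-9.28358209e-01,  3.71686171e-01, -6.52866225e-04],
       [ 3.71686681e-01,  9.28357645e-01, -1.04580497e-03],
       [ 2.17382107e-04, -1.21354331e-03, -9.99999240e-01]]), 'force': array([-0.22026634, -0.72089404, -0.16465337]), 'ft_torque': array([0.03504383, 0.01355583, 0.01536537]), 'gripper_force': 0.0, 'gripper_width': 88.23460907967387}
```

View pics/scene0.png

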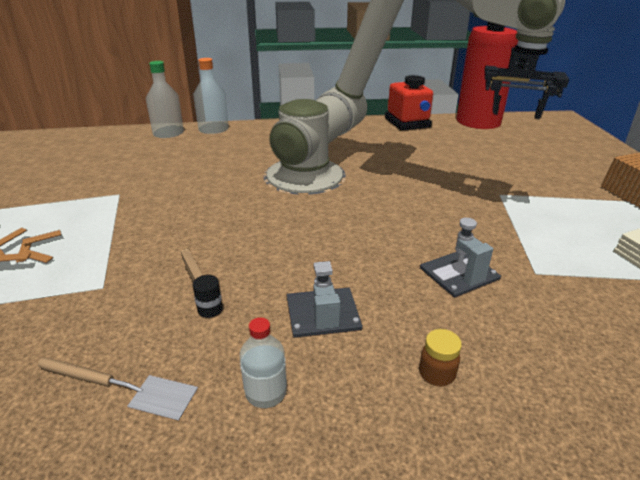

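View pics/top0.png

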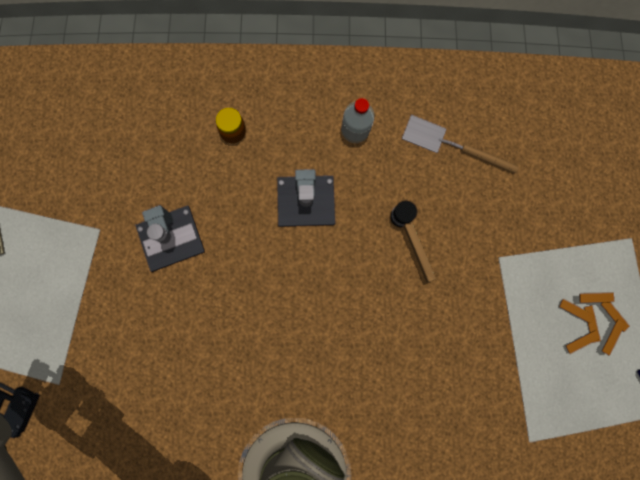

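The top view shows the mallet head at about (404,213) with its handle running to (429,278). The tagged punch's round cap is at (158,232) and the empty punch's square cap at (305,190). In the scene view the mallet head is at (207,296), the tag cap at (467,227) and the empty cap at (322,268).

```bash
python3 - <<'E'
from h import *
T=np.load("top0.npz");S=np.load("scene0.npz")
def reg(D,u0,u1,v0,v1):
    return D["i"][v0:v1,u0:u1].reshape(-1,3).astype(int),D["W"][v0:v1,u0:u1].reshape(-1,3)
def show(n,P):
    if len(P)<3: print(n,len(P));return
    (cx,cy),rad=cv2.minEnclosingCircle(P[:,:2].astype(np.float32))
    print(n,len(P),"mean",P.mean(0).round(1),"circ",round(cx,1),round(cy,1),round(rad,1),"z",np.percentile(P[:,2],[5,50,95]).round(1))
for n,D,b,m in [("T",T,(140,182,200,255),(385,440,195,290)),("S",S,(450,485,212,245),(175,228,245,320))]:
    c,W=reg(D,*b); show(n+" tagcap",W[(W[:,2]>122)&(W[:,2]<140)])
    c,W=reg(D,*m); 
    show(n+" headtop",W[(W[:,2]>62)&(W[:,2]<80)])
    show(n+" headall",W[(W[:,2]>8)&(c.max(1)<70)])
    k=(W[:,2]>25)&(W[:,2]<60)&(c[:,0]-c[:,2]>35); H=W[k]; show(n+" handle",H)
    if len(H)>5:
        t=H[H[:,2]>np.percentile(H[:,2],30)]
        mu=t[:,:2].mean(0);u,s,v=np.linalg.svd(t[:,:2]-mu);p=(t[:,:2]-mu)@v[0];print(" ",mu,v[0],p.min(),p.max(),((t[:,:2]-mu)@v[1]).min(),((t[:,:2]-mu)@v[1]).max())
c,W=reg(T,270,345,160,230); show("empty cap",W[(W[:,2]>103)&(W[:,2]<120)])
c,W=reg(T,140,182,200,255); show("tag stand",W[(W[:,2]>40)&(W[:,2]<105)])
# bench check
for D in(T,S):
    c,W=reg(D,330,390,235,260); print("bench",np.nanmedian(W[:,2]))
E
```

```text
T tagcap 215 mean [508.3 289.1 129.6] circ 509.0 289.3 17.3 z [126.1 129.7 133.2]
T headtop 391 mean [ 572.5 -231.7   70. ] circ 573.7 -232.7 25.0 z [66.3 70.  73.3]
T headall 618 mean [ 554.8 -233.8   57.1] circ 509.6 -254.8 90.4 z [23.9 68.5 72.8]
T handle 547 mean [ 488.7 -266.8   46.8] circ 508.3 -254.0 91.3 z [42.3 47.  50.7]
  [ 490.14061593 -266.90013874] [-0.91914407 -0.39392155] -111.62274533075428 69.44479535145075 -15.221398010443961 9.954723600506787
S tagcap 152 mean [512.5 288.9 128.5] circ 510.0 289.7 17.4 z [123.4 129.3 131.1]
S headtop 422 mean [ 577.5 -230.2   68.9] circ 573.8 -231.7 26.5 z [64.1 69.3 71.2]
S headall 806 mean [ 585.7 -228.8   52. ] circ 575.0 -231.1 26.0 z [12.3 61.7 70.7]
S handle 332 mean [ 479.3 -271.    45. ] circ 501.6 -252.0 88.6 z [33.4 46.5 48.4]
  [ 479.82007143 -269.36561543] [0.91565717 0.40196013] -58.140571069062446 113.07787958061242 -22.25050328255002 26.75494699831704
empty cap 211 mean [600.8 -14.5 110. ] circ 601.7 -13.7 20.6 z [106.1 110.1 113.3]
tag stand 562 mean [537.5 295.   88.8] circ 530.7 300.3 40.2 z [60.1 93.1 99.1]
bench 0.30999301434441184
bench -0.1019414787245714
```

Both views agree: head axis at about (573.5,-232), yaw about 22.8°, tag cap at (509.5,289.4,130). I'll grasp the handle 45 mm from the head axis.

```bash
cat >> h.py <<'E'
def ori(yaw,s):
    a=np.radians(yaw); d=s*np.array([np.cos(a),np.sin(a),0]); z=np.array([0,0,-1.])
    return np.stack([d,np.cross(z,d),z],1)
HEAD=np.array([573.5,-232.,0]); YAW=22.8; CAP=np.array([509.5,289.4,130.])
def vec(yaw): return np.array([np.cos(np.radians(yaw)),np.sin(np.radians(yaw)),0])
E
python3 - <<'E'
from h import *
g=HEAD-45*vec(YAW)
for s in(1,-1):
    print(s,[np.round(kinematics.solve_ik(p,ori(y,s)),0) if kinematics.solve_ik(p,ori(y,s)) is not None else None for p,y in((g+[0,0,18],YAW),(CAP-45*vec(77)+[0,0,18],77),(CAP-45*vec(77)+[0,0,100],77))])
s=-1 if kinematics.solve_ik(g+[0,0,18],ori(YAW,-1)) is not None else 1
r.reach(g+[0,0,220],ori(YAW,s)); print(r.state()["clock"])
r.movel(g+[0,0,110]); 
i,d,W=cloud("scene"); save(i[200:360,100:340].repeat(3,0).repeat(3,1),"near")
print(s,r.state()["clock"],r.state()["position"],g)
E
```

```text
1 [array([-37.,  37.,  83.,  -0.,  60.,  31.]), array([14., 26., 80., -0., 75., 27.]), array([14., 22., 72., -0., 86., 27.])]
-1 [array([ -37.,   37.,   83.,   -0.,   60., -149.]), array([  14.,   26.,   80.,   -0.,   75., -153.]), array([  14.,   22.,   72.,   -0.,   86., -153.])]
3.0083
-1 3.9417 [ 532.50492939 -249.72392215  111.06103947] [ 532.01615818 -249.43820139    0.        ]
```

View pics/near.png

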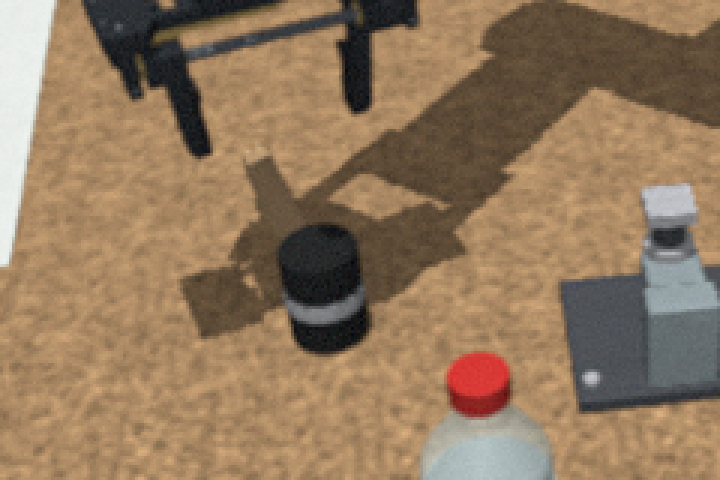

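The crop shows the open fingers at (200,140) and (358,100) straddling the handle line behind the head at (325,290), so the alignment is right. Next I descend, grip, lift a little and check the tilt.

```bash
python3 - <<'E'
from h import *
g=HEAD-45*vec(YAW)
r.movel(g+[0,0,18],rate=80); s=r.state(); print(s["position"],s["force"])
hand.grasp(f_grip=60); s=r.state(); print(s["position"],s["gripper_width"],s["gripper_force"],s["force"])
r.movel(g+[0,0,58],rate=60); r.hold(.3)
s=r.state(); print(s["clock"],s["position"],s["gripper_width"],s["force"],s["ft_torque"])
for n in("scene","top"):
    i,d,W=cloud(n); np.savez(n+"1.npz",i=i,W=W)
    if n=="scene": save(i[200:360,100:340].repeat(3,0).repeat(3,1),"lift")
E
```

```text
[ 532.26837315 -249.6044193    18.50169994] [-0.33772319 -0.35465309 -0.93079084]
[ 531.9776742  -249.36056479   17.97561089] 16.83697912195216 59.9966436624527 [0.41478874 0.92443886 0.03558909]
7.4417 [ 531.94464114 -249.3934832    57.75767165] 16.78514141614045 [-0.2164394  -0.98187109 -3.05196639] [ 0.04935013  0.07196127 -0.01473949]
```

View pics/lift.png

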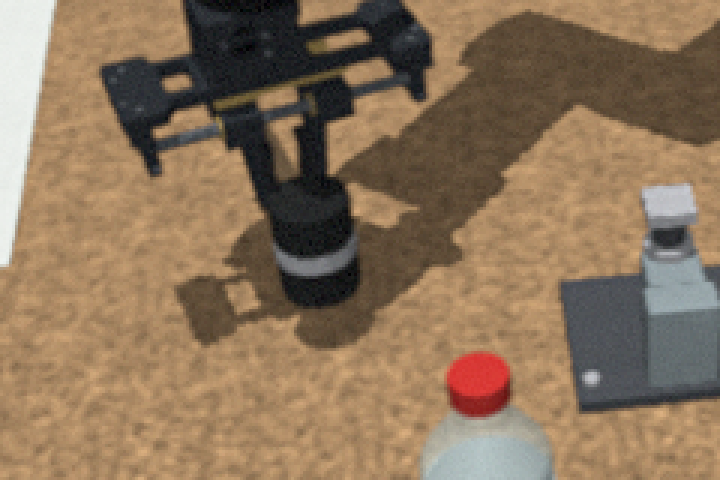

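The mallet is held with the head about upright, centre at (315,240) in the crop. Moving it above the tag punch, with the face at about 190 mm, and measuring where the head is.

```bash
python3 - <<'E'
from h import *
g=HEAD-45*vec(YAW)
r.movel(g+[0,0,240],rate=150)
y=77; p=CAP-45*vec(y); p[2]=18+185
r.reach(p+[0,0,40],ori(y,-1)); r.movel(p,rate=100); r.hold(.2)
s=r.state(); print(s["clock"],s["position"],p,s["gripper_width"],s["force"])
for n in("scene","top"):
    i,d,W=cloud(n); 
    k=(np.abs(W[...,0]-509)<45)&(np.abs(W[...,1]-289)<45)
    dark=i.max(-1)<90
    # exclude gripper: only beyond along d
    f=(W[...,:2]-CAP[:2])@vec(y)[:2]
    H=W[k&(W[...,2]>180)&(W[...,2]<262)&(f>-15)]
    print(n,len(H),"z",np.percentile(H[:,2],[1,5,50,95,99]).round(1),"xy",H[:,:2].min(0),H[:,:2].max(0))
    top=H[H[:,2]>249]
    if len(top)>30:
        A=np.c_[top[:,:2]-CAP[:2],np.ones(len(top))]; c=np.linalg.lstsq(A,top[:,2],rcond=None)[0]; print(" plane",c,len(top), top.mean(0),"slope along d deg",np.degrees(c[:2]@vec(y)[:2]))
    if n=="scene":
        # cylinder axis by radial fit at height bands, known radius
        from scipy.optimize import least_squares
        Q=H[(H[:,2]>188)&(H[:,2]<248)]
        fun=lambda a:np.hypot(Q[:,0]-a[0]-a[2]*(Q[:,2]-220),Q[:,1]-a[1]-a[3]*(Q[:,2]-220))-25
        o=least_squares(fun,[509,289,0,0],loss="soft_l1"); print(" axis",o.x,"tilt deg",np.degrees(o.x[2:]))
        save(i[130:290,340:580].repeat(3,0).repeat(3,1),"above")
E
```

```text
11.4583 [499.68736504 245.58365236 203.71934969] [499.37720255 245.55334708 203.        ] 16.636603006181446 [ 0.82036803  0.38844309 -2.14437777]
scene 707 z [186.7 190.2 226.6 254.1 255.2] xy [501.15686987 269.52672244] [538.04826783 312.72917852]
 plane [-6.08753135e-02  5.76877951e-03  2.54072747e+02] 148 [524.43700089 291.03948407 253.17291067] slope along d deg -0.46255111373802965
 axis [5.09185989e+02 2.88507660e+02 6.61872611e-03 3.46536064e-02] tilt deg [0.37922507 1.98550539]Traceback (most recent call last):
  File "<stdin>", line 14, in <module>
    return _quantile_unchecked(
        a, q, axis, out, overwrite_input, method, keepdims, weights)
    return _ureduce(a,
                    func=_quantile_ureduce_func,
    ...<5 lines>...
                    overwrite_input=overwrite_input,
                    method=method)
    r = func(a, **kwargs)
    result = _quantile(arr,
                       quantiles=q,
    ...<2 lines>...
                       out=out,
                       weights=wgt)
    slices_having_nans = np.isnan(arr[-1, ...])
                                  ~~~^^^^^^^^^
IndexError: index -1 is out of bounds for axis 0 with size 0
```

View pics/above.png

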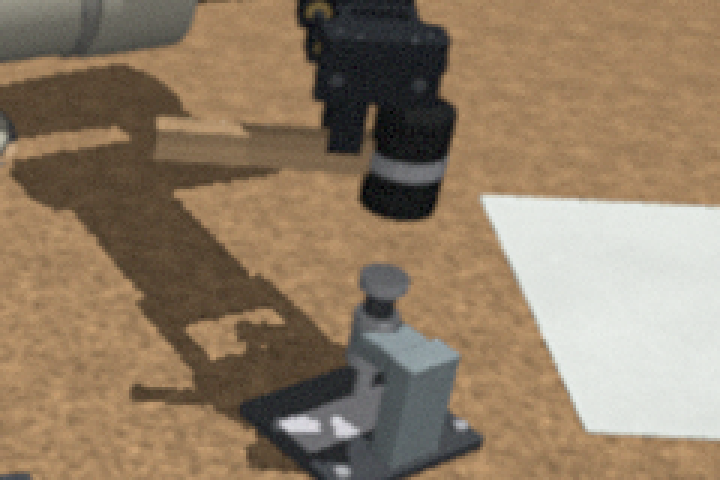

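The crop shows the head at (410,155) directly over the cap at (385,280). Its axis is at (509,288), about 2° off vertical. Pressing down in steps while watching the force.

```bash
python3 - <<'E'
from h import *
p=CAP-45*vec(77)
p=p+[0.3,1.5,0]; z0=18
r.movel(p+[0,0,z0+137],rate=100); r.hold(.1); b=r.state()["force"][2]; print("base",b)
for dz in (128,124,121,119,117,116,115,114,113,112,111,110,109):
    r.movel(p+[0,0,z0+dz],rate=60); r.hold(.12); s=r.state(); f=s["force"][2]-b
    print(dz,s["position"][2].round(2),f.round(2),s["gripper_force"].round(1),s["gripper_width"].round(2),s["ft_torque"].round(2))
    if f>13: break
i,d,W=cloud("scene"); save(i[130:290,340:580].repeat(3,0).repeat(3,1),"press")
k=(np.abs(W[...,0]-509)<45)&(np.abs(W[...,1]-289)<45)
H=W[k&(W[...,2]>118)&(W[...,2]<178)&((W[...,:2]-CAP[:2])@vec(77)[:2]>-15)]
from scipy.optimize import least_squares
fun=lambda a:np.hypot(H[:,0]-a[0]-a[2]*(H[:,2]-150),H[:,1]-a[1]-a[3]*(H[:,2]-150))-25
o=least_squares(fun,[509,289,0,0],loss="soft_l1"); print(o.x[:2],np.degrees(o.x[2:]),s["clock"])
E
```

```text
base -1.314139322997681Traceback (most recent call last):
  File "<stdin>", line 7, in <module>
AttributeError: 'float' object has no attribute 'round'
```

```bash
python3 - <<'E'
from h import *
p=CAP-45*vec(77)
p=p+[0.3,1.5,0]; z0=18
b=-2.2
for dz in (128,124,121,119,117,116,115,114,113,112,111,110,109):
    r.movel(p+[0,0,z0+dz],rate=60); r.hold(.12); s=r.state(); f=s["force"][2]-b
    print(dz,np.round([s["position"][2],f,s["gripper_force"],s["gripper_width"],*s["ft_torque"]],2))
    if f>13: break
i,d,W=cloud("scene"); save(i[130:290,340:580].repeat(3,0).repeat(3,1),"press")
k=(np.abs(W[...,0]-509)<45)&(np.abs(W[...,1]-289)<45)
H=W[k&(W[...,2]>118)&(W[...,2]<178)&((W[...,:2]-CAP[:2])@vec(77)[:2]>-15)]
from scipy.optimize import least_squares
fun=lambda a:np.hypot(H[:,0]-a[0]-a[2]*(H[:,2]-150),H[:,1]-a[1]-a[3]*(H[:,2]-150))-25
o=least_squares(fun,[509,289,0,0],loss="soft_l1"); print(o.x[:2],np.degrees(o.x[2:]),s["clock"])
E
```

```text
128 [ 2.7605e+02 -2.6000e-01  5.9990e+01  1.6700e+01 -1.0000e-02  1.0000e-01
 -2.0000e-02]
124 [ 2.7199e+02 -8.6000e-01  5.9990e+01  1.6890e+01  1.0000e-02  1.0000e-01
  2.0000e-02]
121 [ 2.6901e+02 -4.8000e-01  5.9990e+01  1.6830e+01  2.0000e-02  1.4000e-01
 -1.0000e-02]
119 [ 2.6702e+02 -5.8000e-01  5.9990e+01  1.6910e+01  2.0000e-02  1.0000e-01
  1.0000e-02]
117 [ 2.6498e+02 -3.4000e-01  5.9990e+01  1.6420e+01 -4.0000e-02  1.3000e-01
 -3.0000e-02]
116 [ 2.6401e+02 -7.4000e-01  5.9990e+01  1.6720e+01  2.0000e-02  1.2000e-01
 -5.0000e-02]
115 [ 2.6299e+02 -3.5000e-01  5.9990e+01  1.6590e+01  0.0000e+00  5.0000e-02
  0.0000e+00]
114 [ 2.6202e+02 -1.0400e+00  5.9990e+01  1.6770e+01  1.0000e-02  7.0000e-02
 -7.0000e-02]
113 [ 2.6101e+02 -1.0800e+00  5.9990e+01  1.7020e+01 -1.0000e-02  1.1000e-01
 -1.0000e-02]
112 [ 2.600e+02 -5.000e-01  5.999e+01  1.673e+01 -4.000e-02  1.400e-01
  1.000e-02]
111 [ 2.5899e+02  0.0000e+00  5.9990e+01  1.6880e+01 -1.0000e-02  1.0000e-01
  1.0000e-02]
110 [ 2.580e+02 -9.100e-01  5.999e+01  1.685e+01  2.000e-02  1.100e-01
 -4.000e-02]
109 [ 2.570e+02 -8.900e-01  5.999e+01  1.682e+01 -1.000e-02  8.000e-02
 -3.000e-02]
[459.20901484 243.24814141] [ -85.94266291 -114.52254517] 17.8083
```

View pics/press.png

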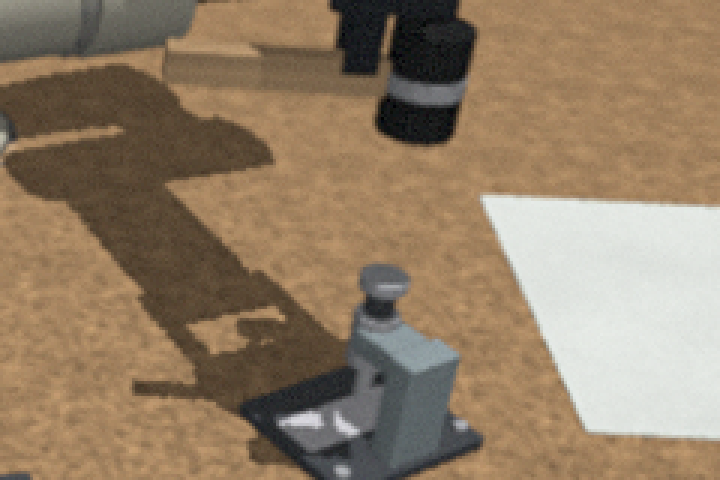

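I added the cap height twice, so the head at (425,80) is about 125 mm above the cap at (385,280) and nothing was touched. Correcting that.

```bash
python3 - <<'E'
from h import *
p=CAP-45*vec(77)+[0.3,1.5,0]; p[2]=18
b=-2.8
r.movel(p+[0,0,136],rate=150)
for dz in (128,122,118,116,115,114,113,112,111,110,109):
    r.movel(p+[0,0,dz],rate=60); r.hold(.08); s=r.state(); f=s["force"][2]-b
    print(dz,np.round([s["position"][2],f,s["gripper_width"],*s["ft_torque"]],2))
    if f>13: break
i,d,W=cloud("scene"); save(i[130:290,340:580].repeat(3,0).repeat(3,1),"press2"); print(s["clock"])
k=(np.abs(W[...,0]-509)<40)&(np.abs(W[...,1]-289)<40)&((W[...,:2]-CAP[:2])@vec(77)[:2]>-15)
H=W[k&(W[...,2]>118)&(W[...,2]<178)]
from scipy.optimize import least_squares
fun=lambda a:np.hypot(H[:,0]-a[0]-a[2]*(H[:,2]-150),H[:,1]-a[1]-a[3]*(H[:,2]-150))-25
o=least_squares(fun,[509,289,0,0],loss="soft_l1"); print(o.x[:2],np.degrees(o.x[2:]))
E
```

```text
128 [ 1.4641e+02  2.0200e+00  1.6620e+01  9.0000e-02 -1.0000e-02  5.0000e-02]
122 [ 1.4016e+02  3.1400e+00  1.6720e+01  4.0000e-02 -6.0000e-02 -4.0000e-02]
118 [ 1.3613e+02  4.3100e+00  1.6760e+01 -3.0000e-02 -9.0000e-02 -3.0000e-02]
116 [ 1.3409e+02  5.1300e+00  1.6810e+01 -7.0000e-02 -2.2000e-01 -4.0000e-02]
115 [ 1.3303e+02  5.6600e+00  1.6970e+01 -9.0000e-02 -2.0000e-01 -5.0000e-02]
114 [ 1.3204e+02  6.2400e+00  1.7180e+01 -1.9000e-01 -2.3000e-01 -7.0000e-02]
113 [ 1.3145e+02  1.0170e+01  1.6760e+01 -4.0000e-01 -0.0000e+00 -6.0000e-02]
112 [ 1.3107e+02  1.4040e+01  1.6510e+01 -6.9000e-01  2.6000e-01 -4.0000e-02]
21.3917
[509.48553292 289.57409932] [-0.36550481 -1.80636851]
```

View pics/press2.png

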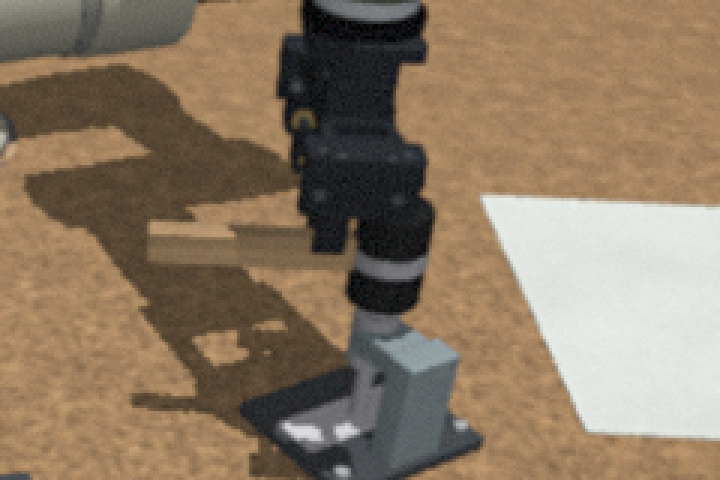

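In the crop the head at (390,260) sits on the cap, driven down to the stand's collar at (380,320). The force ran up the spring to 6 N and then rose sharply at the stop, so the pin is fully down. Next I raise the mallet and stand it on clear bench.

```bash
python3 - <<'E'
from h import *
p=CAP-45*vec(77)+[0.3,1.5,0]; p[2]=18
r.movel(p+[0,0,132],rate=60); r.movel(p+[0,0,200],rate=120)
y=50; q=np.array([440,130,0])-45*vec(y); q[2]=18
r.reach(q+[0,0,120],ori(y,-1)); r.movel(q+[0,0,8],rate=100); r.hold(.2)
b=r.state()["force"][2]
for dz in(5,3,2,1,0,-.7,-1.4):
    r.movel(q+[0,0,dz],rate=30); r.hold(.08); s=r.state(); f=s["force"][2]-b
    print(dz,np.round([s["position"][2],f,*s["ft_torque"]],2))
    if f>4: break
print(s["clock"])
i,d,W=cloud("scene"); save(i[100:340,260:580].repeat(2,0).repeat(2,1),"set")
E
```

```text
5 [2.296e+01 8.500e-01 1.000e-02 1.100e-01 1.000e-02]
3 [20.96  1.08 -0.03  0.17  0.03]
2 [20.01  0.57  0.06  0.09 -0.03]
1 [19.    1.55  0.03  0.1  -0.02]
0 [18.03  2.35  0.06  0.1  -0.03]
-0.7 [17.77 10.43 -0.2   0.48  0.02]
26.9
```

View pics/set.png

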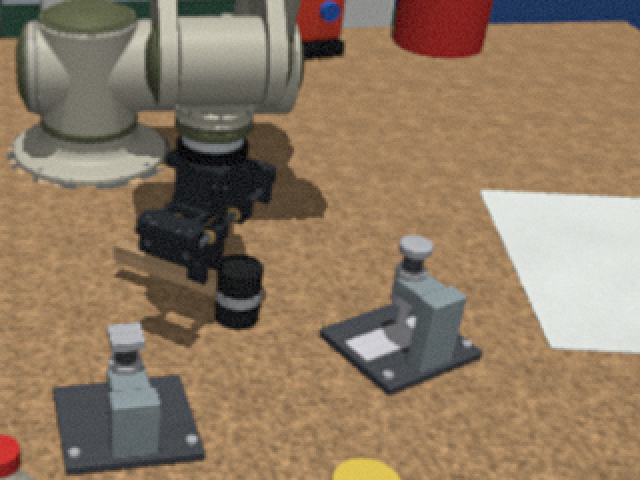

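The mallet is upright on the bench, head at (238,290). The tag pin is back up, with its cap at (415,245). Releasing, backing straight up and checking.

```bash
python3 - <<'E'
from h import *
p=np.array(r.state()["position"])
r.movel(p+[0,0,.5],rate=30)
hand.gripper_open(); r.hold(.2)
r.movel(p+[0,0,160],rate=80); r.hold(.5)
s=r.state(); print(s["clock"],s["force"],s["gripper_width"])
i,d,W=cloud("scene"); save(i[100:340,260:580].repeat(2,0).repeat(2,1),"end")
c=W[212:246,450:485].reshape(-1,3); c=c[c[:,2]>115]; print("tag cap z",np.percentile(c[:,2],[50,95]))
k=(np.hypot(W[...,0]-440,W[...,1]-130)<30)&(W[...,2]>8)&(W[...,2]<90); print("head",W[k].mean(0),np.percentile(W[k][:,2],[50,95]))
E
```

```text
31.1667 [ 0.05964547  0.55107066 -0.46877108] 88.07700464745349
tag cap z [129.21405947 130.92544666]
head [452.3256379  124.67310453  47.86708779] [50.84027971 70.61464852]
```

View pics/end.png

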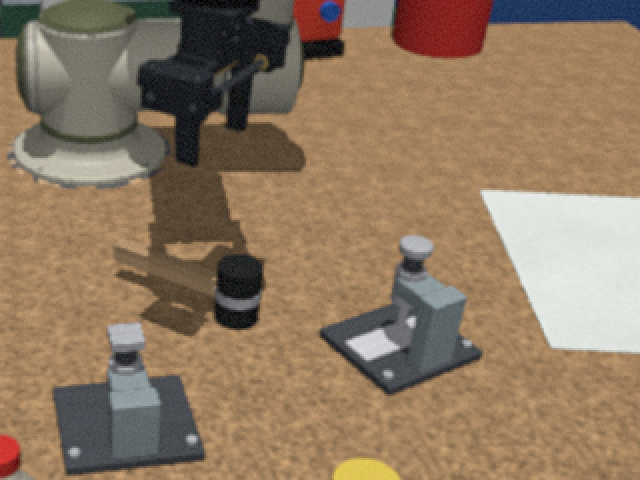

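The mallet stands free and upright at (238,290) with the handle level. The tag cap is back at about 130 mm, and the gripper is clear above.

```bash
python3 -c "
from h import *
print(r.finish_job())"
```

```text
the job is handed in; nothing more can be done
None
```

The job is handed in at about 31 s on the robot clock: the mallet drove the tagged punch's pin to its stop, the pin sprang back up, and the mallet stands released on its head with the handle level; the empty punch was not touched (no verdict was returned).

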